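Unlock the spring clamp and hold its jaw open at the pointer

ROBOT

A 6-joint arm with a two-finger parallel gripper is mounted at the origin on a cart in front of the work surface, level with it; the furniture and walls round the work are solid. World frame = base frame: x ahead of the robot, y to its left, z up, the work surface at z = 0. Lengths are in mm, angles in rad, forces in N, time in s.
With the tool pointing down it reaches from about 350 to 1000 mm from the base axis. Payload 7.1 kg.
Tool frame: the origin (TCP) lies between the finger pads; the fingertips stand bot.tip_reach ahead of it and the grasp point (between the pads) lies 8 mm behind it (bot.tip_reach is the distance from the TCP to the fingertips, in mm); z points along the fingers, y is the direction in which the jaws open and shut (so a half turn about z gives the same grasp; the last joint's range is limited). The gripper opens to 85 mm and grips with 20 to 120 N. Pads are 22 mm wide; open, the fingers measure 114 mm over their backs; the gripper's body (76 mm by 85 mm) begins 54 mm behind the grasp point. The pads swing forward as they close: fully open they stand 13 mm farther back than shut.
Start: joints at [1.177, 0.423, 1.63, -0, 1.089, -0.019], TCP at [228.772, 581.608, 242.319] pointing down, gripper open.
Joint ranges: [-3, 3], [-0.9, 2.11], [0.09, 2.58], [-1.31, 4.45], [0.11, 2.69], [-2.54, 2.54]. Speed limits (rad/s): [2.39, 2.39, 3.01, 3.14, 3.14, 3.14].

INTERFACE

Orientations are given as a unit quaternion [w, x, y, z].
In Python, from workcell import bot gives the robot as it stands. Calls block until the motion is done:
- bot.goto(position, orientation): joint-space move of the TCP to a pose.
- bot.move_linear(position, feed=150, ori=None, threshold=None): straight line of the TCP; ori=None keeps the orientation; feed is the mean speed in mm/s. With threshold (N) it stops when the force on the tool has changed by that much, and returns True; else False.
- bot.move_joints(angles): joint-space move.
- bot.open() and bot.grasp(effort=None): open the fingers fully, or close them until they stop; effort is the grip in N (None keeps the last).
- bot.pause(seconds).
- bot.inverse_kinematics(position, orientation): joint angles nearest the present ones, or None.
- bot.read_camera(name): name is "side" or "top" or "wrist"; returns (picture, depth): 420x560x3 uint8, blue, green, red; 420x560 float32, mm along the optical axis (not along the pixel's ray), 0 where there is no reading.
- bot.camera_params(name): a dict with "fx", "fy", "cx", "cy" (pixels), "eye" and "rotation" of the camera in the world. Camera axes: x right, y down, z forward; pixel columns grow to the right and rows downward; lengths in mm; the calibration is good to about 2 mm. A picture is of the moment at which its call begins: read the wrist's pose just before it. camera_params takes no time and is no camera call; for the wrist camera it gives the pose at the moment of the call.
A pose or a line that the arm cannot do raises bot.PlanningError and nothing moves.
- bot.job_done(): hands the job in, once; it reports no verdict.
Readings, each from a call of its own:
- bot.read_time(): time.
- bot.read_joint_positions(): joint angles.
- bot.read_qvel(): joint speeds.
- bot.read_joint_efforts(): joint torques, N m.
- bot.read_tcp_pos(): TCP position.
- bot.read_tool_rot(): TCP orientation.
- bot.read_ft_force(): force on the tool from outside, world axes, zero at the start.
- bot.read_moment(): the same for the moment, N m.
- bot.read_gripper_width(): opening from 0.0 (shut) to 1.0 (fully open).
Only numpy, scipy, OpenCV 4.12 (cv2) and the standard library are available. Lean on these libraries where they do the work, as an engineer would, in place of code of your own. Each camera call takes 0.05 s, during which the arm holds its last target.

TASK

Open the spring clamp so that a colleague can lay a mask blank in it: first lift the yellow lock plunger fully up, where it stays, then pull the blue grip out until the black index on the slide is level with the red pointer and keep it there. Finish while still holding the grip against its spring at the pointer, and leave the pointer and the things round the clamp where they are.

Things in the scene. Friction and masses are not known exactly. Their poses are not given: they have to be found in the camera images.
- blank_clamp: Aluminium spring clamp screwed down on the worktop (it cannot be shifted). Base plate 180 x 100 mm, 12 mm thick; origin at the underside, z up, level. The base reaches from x = -80 to +100 mm and y = -50 to +50 mm of its own frame. The blue pull grip is at its -x end, the dark fixed jaw (33 mm high) at its +x end, the lock bridge (42 mm high, 26 x 54 mm) at x = +15 mm, the scale with the red pointer along its +y edge. The slide is pulled along the clamp's own -x direction.
- clamp_slide (a joint): Travel of the steel slide in m along the clamp's own -x: 0 = jaw shut (start), 0.050 = end of travel. A spring always pulls it back to 0: about 4 N at 0, plus 120 N/m (8 N at 0.033). While the lock plunger is down it is pinned at 0.
- pull_grip (a point): Centre of the top face of the blue upright pull grip on the slide: a block 14 mm thick along the clamp's x, 34 mm wide along y, top 62.5 mm above the worktop, reaching down to 14.5 mm; moves with the slide. Axes as the clamp's. Behind it (+x) runs the 24 mm wide slide bar, top 24.5 mm above the worktop.
- lock_plunger (a joint): Height in m by which the yellow lock plunger is lifted: 0 = down (start, slide pinned), 0.014 = fully up against its stop; its pin leaves the slide at about 0.010. It stays where it is left; lifting takes about 4 N.
- plunger_top (a point): Centre of the top face of the yellow plunger knob with a black band: upright cylinder 22 mm across and 30 mm high, top 80 mm above the worktop when down; below it is a steel collar 18 mm across and then the bridge. It stands 80 mm from the blue grip along the clamp's +x when the slide is shut. Moves with the plunger.
- slide_index (a point): End of the slim black index finger on the slide, on its centre line, 25.5 mm above the worktop; moves with the slide.
- width_pointer (a joint): Setting of the red pointer on the scale in m: index and pointer are level when clamp_slide reads the same value as width_pointer (0.018 to 0.038 at the start). It stays where it is; leave it alone.
- pointer_line (a point): Tip of the red pointer on the scale (its block is 10 x 12 x 8 mm), 19.5 mm above the worktop. Axes as the clamp's. The index is level with it when both have the same x in the clamp's frame.
- mask_aligner: Tall fixed mask aligner with a red base, microscope and micrometers, left of the clamp; origin at the underside. Controls and an overhanging frame reach 0.39 m in front of the origin (to world x about 0.24 m), from 0.14 m on its right to 0.32 m on its left; it is up to 0.52 m high; the low red base reaches 0.32 m to its right: it stands in the way of a straight move from the left. Leave alone.
- timer: Pale grey kitchen timer, 46 x 52 x 19 mm, loose beside the clamp; origin at the underside. Leave alone.
- drop_bottle: Brown dropper bottle with black tip, 32 mm across, 76 mm high, standing loose beside the clamp; origin at the underside. Leave alone.
- ipa_bottle: White bottle with red cap, 60 mm across, 146 mm high, standing at the right; origin at the underside. Leave alone.
- swab_pot: Clear pot with swabs, 34 mm across, 92 mm high, standing at the front left; origin at the underside. Leave alone.
- marker_black: Marker with black cap, 136 mm long, lying at the front right; origin at the underside. Leave alone.
- blower_bulb: Black rubber blower, 116 x 50 x 50 mm, lying near the front edge; origin at the underside. Leave alone.

How it is judged (in metres and radians):
On the way, in this order (a step that is already met when the one before it is completed fails the run):
1. the lock plunger is fully up while the jaw is still shut (value of joint lock_plunger above 0.0115 m and value of joint clamp_slide below 0.003 m), for 0.2 s.
2. the slide is pulled until its index is level with the red pointer (x of slide_index in the frame of pointer_line between -0.004 and 0.004 m), for 0.5 s.
At the end, for the whole second after the job is handed in: The plunger is up (at least 11.5 of 14 mm), the index stands still within 4 mm of the red pointer along the slide, and the robot's fingers are still holding the slide with at least 2 N (all of step 2 and value of joint lock_plunger above 0.0115 m and velocity of joint clamp_slide between -0.01 and 0.01 m/s and contact force between the fingers and clamp_slide above 2 N); the arm keeps its last pose, push and grip.
It fails at once if the red pointer is pushed along its scale (more than 3 mm) (distance of pointer_line from where it was at the start of the episode above 0.003 m).
It fails at once if a thing round the clamp is pushed away or knocked over (more than 20 mm) (distance of any of timer, drop_bottle, ipa_bottle, swab_pot, marker_black, blower_bulb from where it was at the start of the episode above 0.02 m or angle between any of drop_bottle, ipa_bottle, swab_pot's own z axis and vertical above 0.5 rad).
It also fails if it takes over 48 s, if anything falls off the work surface, if the arm or the gripper's body presses on something with over 40 N, if the wrist force passes 120 N, or if a joint passes its speed limit or range.

## Working session

There is one attempt and no reset: what is moved stays moved. The work goes in short steps, each a Python script; the robot and the scene stay as the last script left them, time stands still between calls to the robot, and variables do not carry over. Pictures are saved under pics/ and viewed, and the job is handed in when it is done.

```bash
ls; mkdir -p pics
python3 - <<'E'
from workcell import bot
import cv2
for n in ("top","side","wrist"):
    p=bot.camera_params(n); im,d=bot.read_camera(n)
    cv2.imwrite(f"pics/{n}0.png",im); print(n,p)
print(bot.tip_reach,bot.read_time(),bot.read_tool_rot(),bot.read_tcp_pos())
E
```

```text
pics
top {'fx': 499.11986670843555, 'fy': 499.11986670843555, 'cx': 276.0604814964364, 'cy': 209.23861084312506, 'eye': array([ 285.63156259,  -85.13326921, 1558.65960151]), 'rotation': array([ 0.05734463, -0.70160731,  0.70786193, -0.05822588])}
side {'fx': 415.8106666690609, 'fy': 415.8106666690609, 'cx': 283.965287255226, 'cy': 212.73007329680198, 'eye': array([-182.89820163, -379.631135  ,  838.33462888]), 'rotation': array([-0.31860521,  0.76530766, -0.51353514,  0.2215323 ])}
wrist {'fx': 374.7507328208099, 'fy': 374.7507328208099, 'cx': 275.2523656853536, 'cy': 212.00671728098882, 'eye': array([164.51798487, 607.29760841, 372.75027157]), 'rotation': array([0.11471721, 0.81830178, 0.55791528, 0.07715373])}
11.0 0.15 [-1.25557262e-04  1.86306747e-01  9.82491451e-01 -5.73258067e-04] [228.61119193 581.24359748 241.71969193]
```

View pics/top0.png

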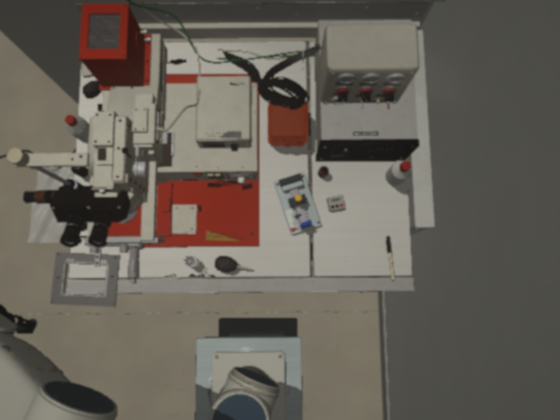

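View pics/side0.png

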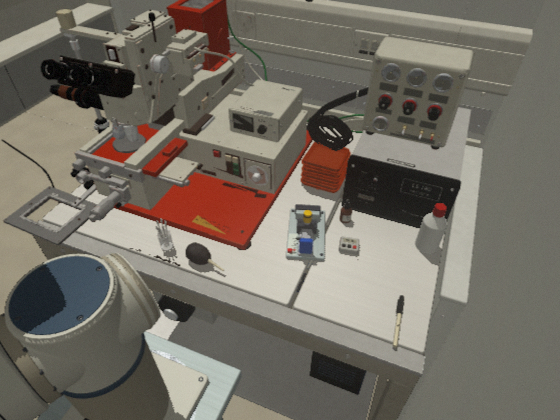

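View pics/wrist0.png

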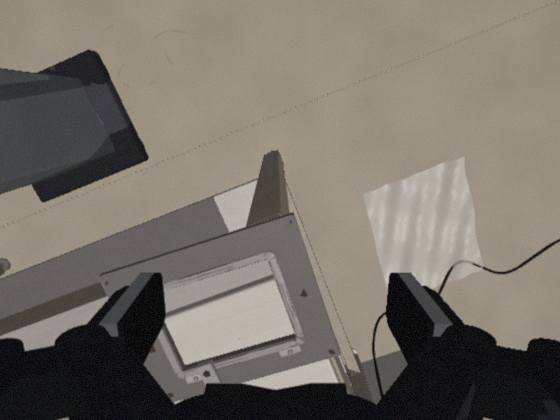

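The top view shows the clamp at about (297,205). The grip is towards the robot at (307,225) and the yellow knob is at (297,198). The side view agrees: knob at (307,213), grip at (306,243). Next I'll measure both by colour.

```bash
cat > h.py <<'E'
from workcell import bot
import numpy as np, cv2
from scipy.spatial.transform import Rotation as R
def rot(p):
    w,x,y,z=p['rotation']; return R.from_quat([x,y,z,w])
def plane(p,u,v,z):
    d=rot(p).apply([(u-p['cx'])/p['fx'],(v-p['cy'])/p['fy'],1]); e=np.array(p['eye'])
    return e+d*(z-e[2])/d[2]
def deproj(p,u,v,Z):
    return np.array(p['eye'])+rot(p).apply(np.stack([(u-p['cx'])/p['fx']*Z,(v-p['cy'])/p['fy']*Z,Z],-1))
def proj(p,X):
    c=rot(p).inv().apply(np.array(X)-p['eye']); return c[0]/c[2]*p['fx']+p['cx'],c[1]/c[2]*p['fy']+p['cy']
def q(yaw):  # tool down; jaw axis y at world heading yaw+90deg (mod 180)
    r=(R.from_euler('z',yaw)*R.from_quat([1,0,0,0])).as_quat(); return [r[3],r[0],r[1],r[2]]
E
python3 - <<'E'
from h import *
for n in ("top","side"):
    p=bot.camera_params(n); im,d=bot.read_camera(n)
    hsv=cv2.cvtColor(im,cv2.COLOR_BGR2HSV)
    u0,v0,u1,v1=(265,165,350,245) if n=="top" else (275,195,365,265)
    cv2.imwrite(f"pics/{n}1.png",cv2.resize(im[v0:v1,u0:u1],None,fx=7,fy=7,interpolation=cv2.INTER_NEAREST))
    for c,lo,hi,z in(("yellow",(20,120,80),(35,255,255),80),("blue",(105,120,60),(130,255,255),62)):
        m=cv2.inRange(hsv,lo,hi); m[:v0]=0;m[v1:]=0;m[:,:u0]=0;m[:,u1:]=0
        vs,us=np.nonzero(m); P=deproj(p,us,vs,d[vs,us])
        t=P[:,2]>np.percentile(P[:,2],85)-6
        print(n,c,len(us),us.mean(),vs.mean(),"plane",plane(p,us.mean(),vs.mean(),z).round(1),"depth",P[t].mean(0).round(1),P[:,2].max())
E
```

```text
top yellow 42 297.8333333333333 197.95238095238096 plane [ 563.6 -154.    80. ] depth [ 564.2 -154.5   80.2] 86.28213326944774
top blue 33 305.8787878787879 223.57575757575756 plane [ 488.  -177.9   62. ] depth [ 471.3 -170.3  182.8] 1558.6596015122407
side yellow 82 307.2682926829268 215.8658536585366 plane [ 552.7 -157.4   80. ] depth [ 564.4 -153.4   78.8] 83.06602668592996
side blue 50 305.68 240.32 plane [ 486.6 -177.8   62. ] depth [ 487.9 -177.3   60.9] 65.01895121678479
```

View pics/top1.png

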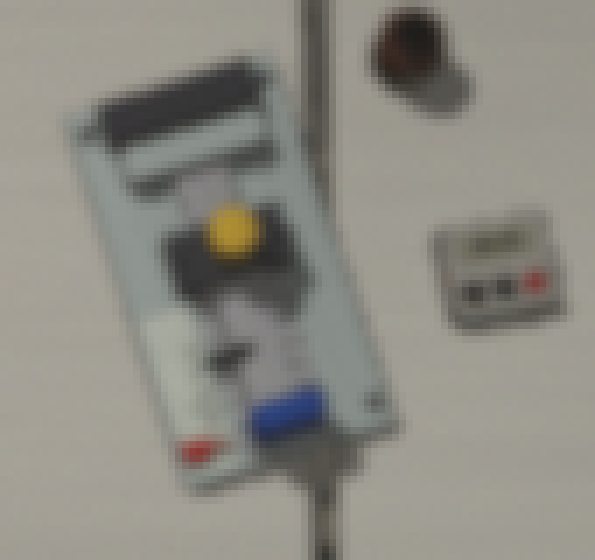

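View pics/side1.png

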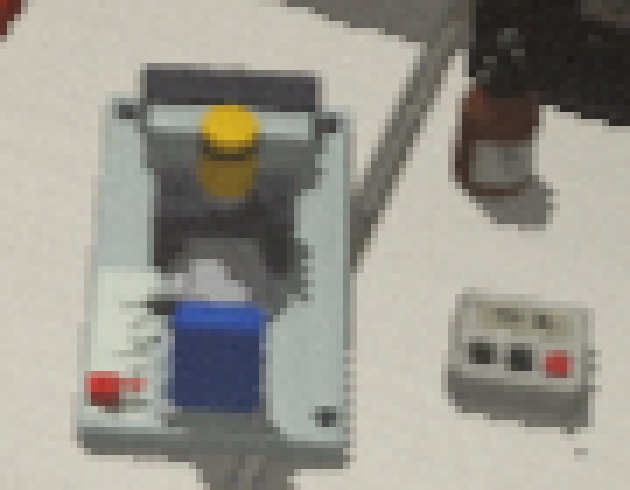

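The knob is at about (564,-154) and the grip at about (488,-178). That puts them 79.7 mm apart with a clamp yaw of about 17.5°, which matches the 80 mm spec. Before retracting, I'll check how high the aligner and the other obstacles stand along the sweep.

Run:
```python
from h import *
p=bot.camera_params("top"); im,d=bot.read_camera("top")
vs,us=np.nonzero(d>0); P=deproj(p,us,vs,d[vs,us])
print("max z per cell rows x, cols y")
xs=np.arange(150,700,50); ys=np.arange(650,-400,-50)
print("      ",ys)
for x in xs:
    print(x,[int(P[s,2].max()) if (s:=(P[:,0]>=x)&(P[:,0]<x+50)&(P[:,1]>=y)&(P[:,1]<y+50)).any() else -1 for y in ys])
for r in (250,300,350,400,450):
  for z in (300,400,500,600,650):
    a=1.177; j=bot.inverse_kinematics([r*np.cos(a),r*np.sin(a),z],bot.read_tool_rot())
    print(r,z,None if j is None else np.round(j,2))
```

```text
max z per cell rows x, cols y
       [ 650  600  550  500  450  400  350  300  250  200  150  100   50    0
  -50 -100 -150 -200 -250 -300 -350]
150 [-835, -833, -830, 352, -830, -832, 742, 793, 827, 877, -738, -15, -736, -733, -742, -732, -736, -738, -830, -832, -830]
200 [-830, -832, 360, 396, 564, 655, 720, -834, -832, -827, -831, -834, -833, -827, -831, -830, -827, -837, -835, -824, -826]
250 [-833, -833, 387, 390, 61, 64, 57, 3, 3, 4, 1, 4, 8, 1, 3, 3, 3, 1, 5, 2, 2]
300 [-1, -1, 58, 61, 6, 61, 60, 121, 7, 9, 7, 6, 40, 29, 9, 6, 8, 7, 7, 6, 6]
350 [-846, -835, 60, 59, 66, 193, 450, 447, 448, 11, 91, 10, 55, 50, 23, 8, 10, 9, 10, 9, 12]
400 [-1, -1, 56, 60, 132, 207, 465, 463, 460, 217, 177, 177, 60, 57, 56, 8, 9, 9, 10, 8, 11]
450 [-1, -1, -1, 18, 115, 432, 435, 434, 432, 219, 189, 187, 59, 56, 57, 10, 24, 66, 19, 8, 8]
500 [-1, -1, 311, 319, 325, 425, 423, 466, 485, 475, 188, 186, 59, 59, 56, 10, 44, 36, 19, 25, 23]
550 [-1, -1, -1, 487, 489, 453, 454, 479, 485, 520, 60, 58, 56, 56, 57, 16, 84, 85, 18, 25, 17]
600 [-1, -1, 3, 485, 487, 453, 452, 487, 486, 480, 429, 182, 183, 18
[... 578 characters left out ...]
.92 -0.06]
350 300 [ 1.14 -0.09  2.12 -0.    1.12 -0.05]
350 400 [ 1.14 -0.19  1.97 -0.    1.37 -0.05]
350 500 [ 1.14 -0.24  1.8  -0.    1.59 -0.05]
350 600 [ 1.14 -0.25  1.6  -0.    1.8  -0.05]
350 650 [ 1.14 -0.24  1.49 -0.    1.9  -0.05]
400 300 [ 1.15  0.    2.03 -0.    1.11 -0.05]
400 400 [ 1.15 -0.1   1.89 -0.    1.35 -0.05]
400 500 [ 1.15 -0.15  1.73 -0.    1.57 -0.05]
400 600 [ 1.15 -0.16  1.53 -0.    1.77 -0.05]
400 650 [ 1.15 -0.15  1.42 -0.    1.88 -0.05]
450 300 [ 1.15  0.09  1.94 -0.    1.11 -0.05]
450 400 [ 1.15 -0.01  1.81 -0.    1.34 -0.05]
450 500 [ 1.15 -0.06  1.65 -0.    1.56 -0.05]
450 600 [ 1.15 -0.07  1.45 -0.    1.76 -0.05]
450 650 [ 1.15 -0.07  1.34 -0.    1.86 -0.05]
```

Run:
```python
from h import *
a=1.14
bot.move_linear([300*np.cos(a),300*np.sin(a),350],feed=250)
j=list(bot.read_joint_positions()); j[0]=-0.3; bot.move_joints(j)
print(bot.read_time(),bot.read_tcp_pos())
y=np.radians(17.5)
for yy in (y,y+np.pi):
    for P in ([500,-170,260],[564,-154,58],[488,-178,58],[455,-190,50]):
        r=bot.inverse_kinematics(P,q(yy)); print(yy,P,None if r is None else np.round(r,2))
```

```text
3.4417 [290.54850134 -76.94033318 349.75851296]
0.30543261909900765 [500, -170, 260] [-0.35  0.26  1.83 -0.    1.05  0.92]
0.30543261909900765 [564, -154, 58] [-0.29  0.63  1.81 -0.    0.7   0.98]
0.30543261909900765 [488, -178, 58] [-0.37  0.56  1.96 -0.    0.62  0.89]
0.30543261909900765 [455, -190, 50] [-0.42  0.56  2.02 -0.    0.57  0.85]
3.447025272688801 [500, -170, 260] [-0.35  0.26  1.83 -0.    1.05 -2.23]
3.447025272688801 [564, -154, 58] [-0.29  0.63  1.81 -0.    0.7  -2.16]
3.447025272688801 [488, -178, 58] [-0.37  0.56  1.96 -0.    0.62 -2.25]
3.447025272688801 [455, -190, 50] [-0.42  0.56  2.02 -0.    0.57 -2.3 ]
```

Run:
```python
from h import *
y=np.radians(17.5); c=np.array([np.cos(y),np.sin(y),0])
bot.goto(list(np.array([488,-178,200])-35*c),q(y)); bot.pause(0.3)
p=bot.camera_params("wrist"); im,d=bot.read_camera("wrist")
np.savez("w1.npz",im=im,d=d,**p); cv2.imwrite("pics/w1.png",im)
print(bot.read_time(),bot.read_tcp_pos(),p['eye'],rot(p).apply([0,0,1]))
```

```text
4.7667 [ 454.70592858 -188.40092365  200.80063424] [ 521.28211938 -166.79182179  332.20107674] [-0.25982375 -0.08365178 -0.96202599]
```

View pics/w1.png

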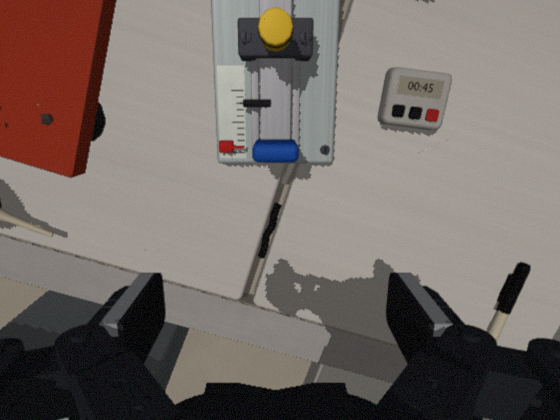

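The wrist view is clear. The black index is at about (257,103), the red pointer at (227,147) with its tip near (240,149), the grip at (275,151) and the knob at (276,28). I'll measure them.

Run:
```python
from h import *
p=dict(np.load("w1.npz")); im=p['im']
cv2.imwrite("pics/w1z.png",cv2.resize(im[0:175,200:350],None,fx=5,fy=3.4,interpolation=cv2.INTER_NEAREST)[:600])
hsv=cv2.cvtColor(im,cv2.COLOR_BGR2HSV); g=im.max(2)
def box(m,u0,v0,u1,v1):
    k=np.zeros_like(m);k[v0:v1,u0:u1]=m[v0:v1,u0:u1];return k
def rep(n,m,z):
    vs,us=np.nonzero(m); print(n,len(us),us.min(),us.max(),vs.min(),vs.max(),us.mean().round(2),vs.mean().round(2),plane(p,us.mean(),vs.mean(),z).round(1)); return us,vs
red=box(cv2.inRange(hsv,(0,140,80),(8,255,255))|cv2.inRange(hsv,(172,140,80),(180,255,255)),212,130,252,165)
us,vs=rep("red",red,19.5)
for u in range(us.min(),us.max()+1): print(u,vs[us==u].min(),vs[us==u].max(),end='; ')
print()
blk=box((g<60).astype(np.uint8)*255,241,92,275,115)
us2,vs2=rep("index",blk,25.5)
for u in range(us2.min(),us2.max()+1): print(u,vs2[us2==u].min(),vs2[us2==u].max(),end='; ')
print()
yel=box(cv2.inRange(hsv,(20,120,80),(35,255,255)),250,0,300,60); rep("yel",yel,80)
(cx,cy),r=cv2.minEnclosingCircle(np.argwhere(yel)[:,::-1].astype(np.float32)); print(cx,cy,r)
for z in(62.5,40): blue=box(cv2.inRange(hsv,(105,120,60),(130,255,255)),240,120,310,175); 
rep("blue",blue,62.5)
```

```text
red 183 219 243 141 152 227.26 146.27 [ 478.7 -139.1   19.5]
219 142 150; 220 141 151; 221 141 151; 222 141 151; 223 141 151; 224 141 152; 225 141 152; 226 141 151; 227 141 152; 228 141 152; 229 141 152; 230 141 152; 231 141 151; 232 141 151; 233 145 148; 234 146 148; 235 146 147; 236 146 147; 237 146 147; 238 146 147; 239 146 147; 240 146 147; 241 146 147; 242 146 147; 243 146 147; 
index 194 243 270 99 107 256.31 103.12 [ 518.8 -152.4   25.5]
243 102 104; 244 100 106; 245 100 106; 246 100 106; 247 100 106; 248 100 106; 249 100 106; 250 100 107; 251 100 107; 252 100 107; 253 100 106; 254 100 106; 255 100 106; 256 100 107; 257 100 107; 258 100 107; 259 99 107; 260 100 106; 261 100 106; 262 100 106; 263 100 106; 264 100 106; 265 100 106; 266 100 106; 267 100 106; 268 100 106; 269 100 106; 270 103 103; 
yel 1022 258 292 8 45 275.0 26.32 [ 566.  -152.8   80. ]
275.0 26.35714340209961 18.669755935668945
blue 957 253 298 139 161 275.25 150.63 [ 491.9 -176.5   62.5]
```

View pics/w1z.png

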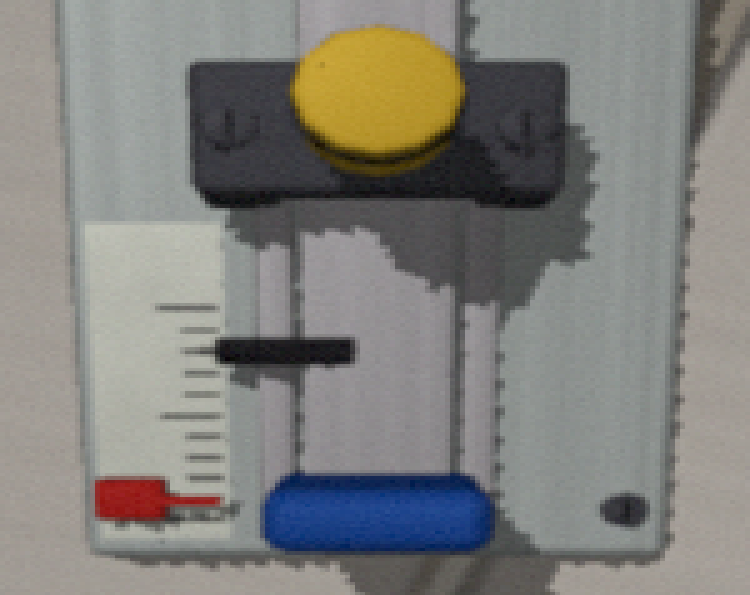

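Run:
```python
from h import *
p=dict(np.load("w1.npz"))
y=np.radians(17.5); c=np.array([np.cos(y),np.sin(y),0])
i=plane(p,250,103.2,25.5); r=plane(p,241,146.6,19.5); print(i,r,(i-r)@c)
def dirn(a,b): d=a-b; return np.degrees(np.arctan2(d[1],d[0]))
k=plane(p,275,26.3,80)
# base edges at z=12: left (215,100?) right
g=cv2.cvtColor(p['im'],cv2.COLOR_BGR2GRAY)
for v in (60,75,90,105,120,135,150):
    s=p['im'][v].astype(int); print(v,[ (u,tuple(s[u])) for u in (210,214,218,222)])
print(k, "knob-index yaw along y", dirn(plane(p,244,103.2,25.5),plane(p,268,103.2,25.5))-90)
print("blue sides", dirn(plane(p,253,150.5,62.5),plane(p,298,150.5,62.5))-90)
print("grip rows", [plane(p,275.3,v,62.5).round(1) for v in (139,145,161)])
```

```text
[ 517.1998475 -147.6973549   25.5      ] [ 481.84958279 -150.03115032   19.5       ] 34.41593248777464
60 [(210, (np.int64(149), np.int64(156), np.int64(161))), (214, (np.int64(137), np.int64(141), np.int64(135))), (218, (np.int64(159), np.int64(160), np.int64(157))), (222, (np.int64(151), np.int64(152), np.int64(147)))]
75 [(210, (np.int64(147), np.int64(153), np.int64(158))), (214, (np.int64(117), np.int64(117), np.int64(117))), (218, (np.int64(176), np.int64(185), np.int64(183))), (222, (np.int64(173), np.int64(186), np.int64(183)))]
90 [(210, (np.int64(147), np.int64(154), np.int64(160))), (214, (np.int64(147), np.int64(153), np.int64(154))), (218, (np.int64(169), np.int64(178), np.int64(175))), (222, (np.int64(172), np.int64(181), np.int64(179)))]
105 [(210, (np.int64(150), np.int64(155), np.int64(160))), (214, (np.int64(139), np.int64(143), np.int64(151))), (218, (np.int64(167), np.int64(174), np.int64(170))), (222, (np.int64(175), np.int64(183), np.int64(182)))]
120 [(210, (np.int64(152), np.int64(159), np.int64(165))), (214, (np.int64(151), np.int64(158), np.int64(164))), (218, (np.int64(160), np.int64(162), np.int64(157))), (222, (np.int64(166), np.int64(176), np.int64(176)))]
135 [(210, (np.int64(147), np.int64(154), np.int64(159))), (214, (np.int64(151), np.int64(159), np.int64(163))), (218, (np.int64(146), np.int64(145), np.int64(142))), (222, (np.int64(163), np.int64(174), np.int64(172)))]
150 [(210, (np.int64(147), np.int64(155), np.int64(161))), (214, (np.int64(147), np.int64(153), np.int64(161))), (218, (np.int64(118), np.int64(120), np.int64(132))), (222, (np.int64(28), np.int64(30), np.int64(152)))]
[ 565.98642628 -152.82259531   80.        ] knob-index yaw along y 17.576699350795977
blue sides 17.567475225176793
grip rows [array([ 499.7, -174. ,   62.5]), array([ 495.7, -175.3,   62.5]), array([ 484.9, -178.7,   62.5])]
```

Pointer setting comes out at about 34.4 mm and the yaw at 17.5°. Next I'll grasp the knob and lift it.

Run:
```python
from h import *
y=np.radians(17.5)
K=[565,-153.3]
bot.move_linear(K+[150],feed=200)
f0=np.array(bot.read_ft_force())
hit=bot.move_linear(K+[60],feed=100,threshold=12); print("hit",hit,bot.read_tcp_pos(),bot.read_ft_force()-f0)
if not hit:
    bot.grasp(40); bot.pause(0.2)
    print(bot.read_gripper_width(),bot.read_tcp_pos(),bot.read_ft_force()-f0)
p=bot.camera_params("wrist"); im,d=bot.read_camera("wrist"); cv2.imwrite("pics/w2.png",im)
print(bot.read_time())
```

```text
hit False [ 565.46949769 -153.43581408   60.55460458] [ 0.31250012 -0.28566378 -0.10640237]
0.2422441570443728 [ 565.21420693 -153.42372532   60.26661811] [-0.58241515 -2.42111569  5.16946095]
7.4583
```

View pics/w2.png

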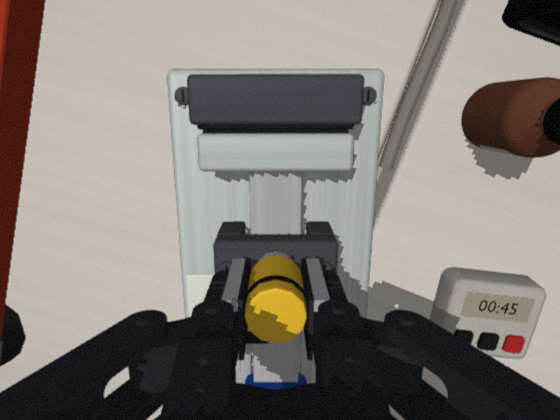

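The knob is between the pads at (275,300). The opening of about 21 mm matches its diameter. Lifting now.

Run:
```python
from h import *
t=np.array(bot.read_tcp_pos()); f0=np.array(bot.read_ft_force())
hit=bot.move_linear([t[0],t[1],t[2]+17],feed=25,threshold=22); print("hit",hit,bot.read_tcp_pos(),bot.read_ft_force()-f0,bot.read_gripper_width())
bot.pause(0.3); print(bot.read_tcp_pos(),bot.read_ft_force()-f0)
for n in("side","wrist"):
    im,d=bot.read_camera(n)
    if n=="side": im=cv2.resize(im[180:280,260:380],None,fx=6,fy=6,interpolation=cv2.INTER_CUBIC)
    cv2.imwrite(f"pics/{n}3.png",im)
print(bot.read_time())
```

```text
hit True [ 565.04007295 -153.4470366    74.40657791] [ 2.57016609  0.61497195 -6.71533248] 0.24507669268588803
[ 565.01084877 -153.49833968   74.28291898] [ 3.34323908  2.28198076 -2.69672201]
8.4583
```

View pics/side3.png

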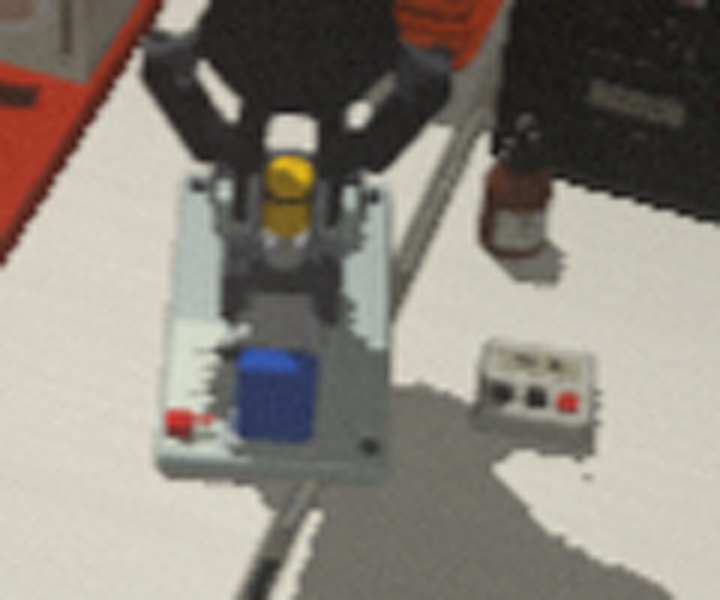

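View pics/wrist3.png

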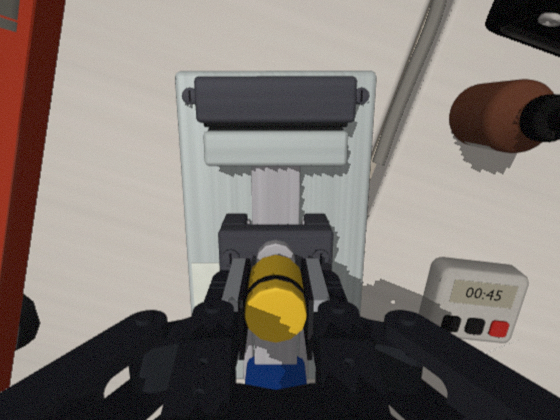

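The plunger rose 14.0 mm to its stop and the knob did not slip in the pads. The index hasn't moved. I'll release, check the knob height, then take the grip.

Run:
```python
from h import *
bot.open(); t=np.array(bot.read_tcp_pos())
bot.move_linear([t[0],t[1],150],feed=120)
G=[488.7,-177.4]
bot.move_linear(G+[150],feed=150); 
p=bot.camera_params("wrist"); im,d=bot.read_camera("wrist"); cv2.imwrite("pics/w4.png",im)
hsv=cv2.cvtColor(im,cv2.COLOR_BGR2HSV); m=cv2.inRange(hsv,(20,120,80),(35,255,255))
vs,us=np.nonzero(m); P=deproj(p,us,vs,d[vs,us]); print("knob top z",np.percentile(P[:,2],[50,90]),us.mean(),vs.mean())
f0=np.array(bot.read_ft_force())
hit=bot.move_linear(G+[44],feed=100,threshold=12); print("hit",hit,bot.read_tcp_pos(),bot.read_ft_force()-f0)
im,d=bot.read_camera("wrist"); cv2.imwrite("pics/w5.png",im)
print(bot.read_time())
```

```text
knob top z [93.33950467 94.26630076] 274.56936067551266 81.14776839565742
hit False [ 489.1433981  -177.57874176   44.52799082] [-0.52565217 -0.11263846  1.11137864]
11.8667
```

View pics/w4.png

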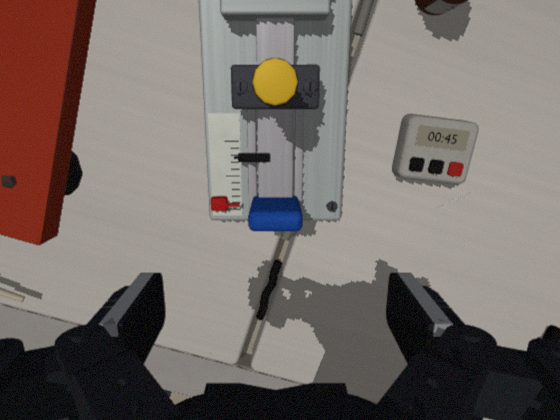

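View pics/w5.png

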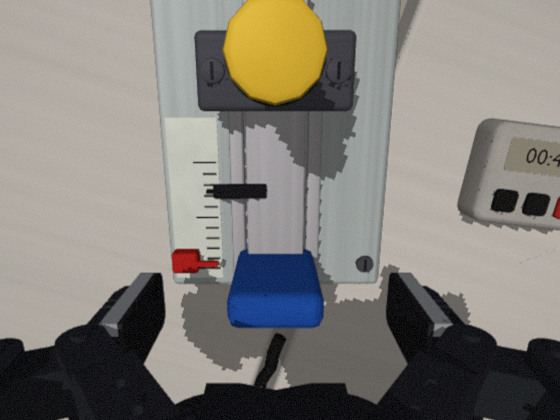

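The knob top is now at 94 mm, so the plunger is fully up. The grip at (275,290) is centred between the fingers. I'll re-measure the gap from this closer view, then grasp and pull most of the way.

```bash
cat >> h.py <<'E'
Y=np.radians(17.5); C=np.array([np.cos(Y),np.sin(Y),0])
def gap(p,im,ib,rb):
    hsv=cv2.cvtColor(im,cv2.COLOR_BGR2HSV); g=im.max(2)
    def pts(m,b):
        vs,us=np.nonzero(m[b[1]:b[3],b[0]:b[2]]); return us+b[0],vs+b[1]
    us,vs=pts(g<60,ib); s=us<us.min()+20; i=plane(p,us[s].mean(),vs[s].mean(),25.5); ip=(us[s].mean(),vs[s].mean())
    us,vs=pts((cv2.inRange(hsv,(0,140,80),(8,255,255))|cv2.inRange(hsv,(172,140,80),(180,255,255)))>0,rb)
    s=us>us.max()-12; r=plane(p,us[s].mean(),vs[s].mean(),19.5)
    return (i-r)@C,i.round(1),r.round(1),ip,(us[s].mean(),vs[s].mean())
E
python3 - <<'E'
from h import *
p=bot.camera_params("wrist"); im=cv2.imread("pics/w5.png")
print(gap(p,im,(204,178,272,203),(165,240,226,280)))
f0=np.array(bot.read_ft_force())
bot.grasp(70); bot.pause(0.2)
t0=np.array(bot.read_tcp_pos()); print(bot.read_gripper_width(),t0,bot.read_ft_force()-f0)
hit=bot.move_linear(list(t0-28*C),feed=30,threshold=40)
t=np.array(bot.read_tcp_pos()); print(hit,"moved",(t0-t)@C,"F along",(np.array(bot.read_ft_force())-f0)@C,bot.read_gripper_width())
p=bot.camera_params("wrist"); im,d=bot.read_camera("wrist"); cv2.imwrite("pics/w6.png",im); np.savez("w6.npz",**p)
im,d=bot.read_camera("side"); cv2.imwrite("pics/side6.png",cv2.resize(im[190:280,270:360],None,fx=6,fy=6,interpolation=cv2.INTER_CUBIC))
np.save("t0.npy",t0); print(bot.read_time())
E
```

```text
(np.float64(34.75681555902039), array([ 516.6, -144.4,   25.5]), array([ 481.7, -149.4,   19.5]), (np.float64(218.8855721393035), np.float64(191.22388059701493)), (np.float64(211.34285714285716), np.float64(263.5)))
0.38466935742740826 [ 488.82290752 -177.60073471   44.43705141] [-0.37794599 -0.78732465  7.93155626]
False moved 26.77419408835516 F along 8.239501394223351 0.38405671524883767
13.775
```

View pics/w6.png

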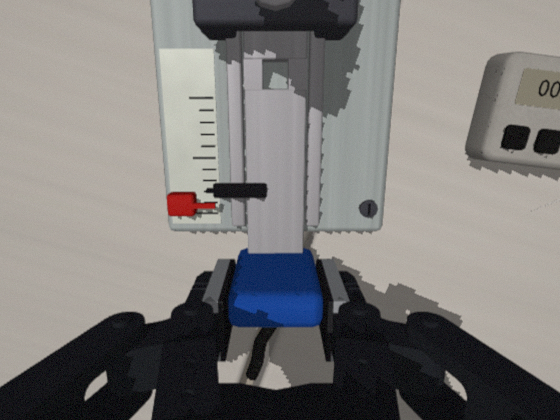

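View pics/side6.png

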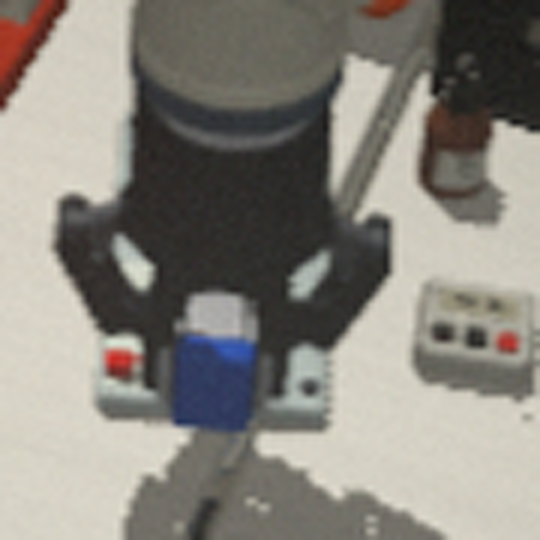

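The slide follows the grip with no slip, and the pull is 8.2 N. The index is at (240,190) and the pointer tip at (210,206), so about 8 mm remains. I'll pull the rest of the way and check.

Run:
```python
from h import *
t0=np.load("t0.npy"); p=dict(np.load("w6.npz")); im=cv2.imread("pics/w6.png")
g=gap(p,im,(208,180,270,199),(163,190,219,220)); print(g)
t=np.array(bot.read_tcp_pos()); moved=(t0-t)@C; print("moved",moved)
rem=(g[0]+(34.6-moved))/2; tgt=t-C*(rem+1.0)  # ~1 mm settles back
tgt[2]=t[2]
bot.move_linear(list(tgt),feed=20); bot.pause(0.4)
t=np.array(bot.read_tcp_pos()); print("moved",(t0-t)@C,bot.read_ft_force(),bot.read_gripper_width())
p=bot.camera_params("wrist"); im,d=bot.read_camera("wrist"); cv2.imwrite("pics/w7.png",im); np.savez("w7.npz",**p)
cv2.imwrite("pics/w7z.png",cv2.resize(im[140:260,150:300],None,fx=5,fy=5,interpolation=cv2.INTER_NEAREST)); print(bot.read_time())
```

```text
(np.float64(8.144379229306042), array([ 491.4, -152.6,   25.5]), array([ 481.8, -149.4,   19.5]), (np.float64(219.37155963302752), np.float64(189.94495412844037)), (np.float64(208.31884057971016), np.float64(205.3913043478261)))
moved 26.752371997041212
moved 34.37877402230498 [ 6.63932252  6.15001073 -2.64136068] 0.38365076940624837
14.7583
```

View pics/w7z.png

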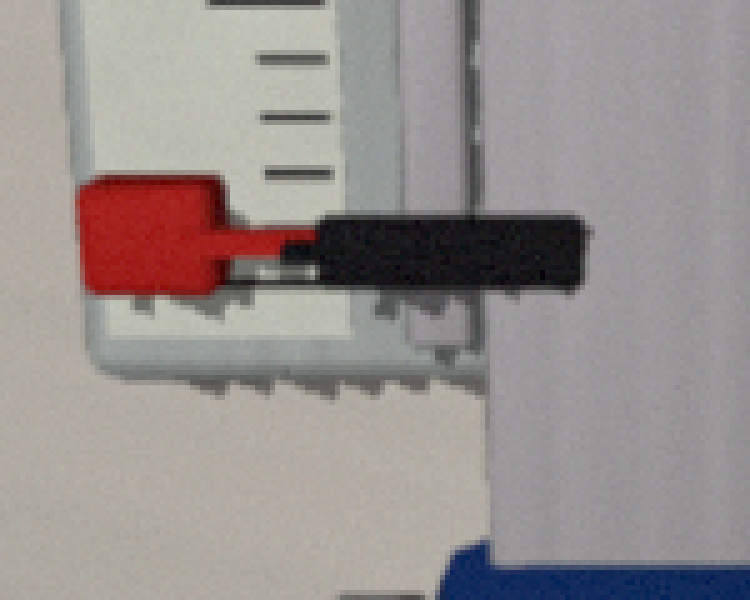

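The black index at about (240,190) now lies beside the red tip at about (205,188). I'll compute the remaining offset and allow for the height difference.

Run:
```python
from h import *
p=dict(np.load("w7.npz")); im=cv2.imread("pics/w7.png")
i=plane(p,240,190.2,25.5); r=plane(p,202,188.4,19.5); print("index-pointer",(i-r)@C,i,r)
bot.pause(0.6)
t0=np.load("t0.npy"); t=np.array(bot.read_tcp_pos()); print((t0-t)@C,np.abs(bot.read_qvel()).max(),np.array(bot.read_ft_force()),bot.read_gripper_width(),bot.read_time())
p=bot.camera_params("top"); im,d=bot.read_camera("top"); cv2.imwrite("pics/top8.png",im[140:300,160:440].repeat(2,0).repeat(2,1))
```

```text
index-pointer 0.5623228937500224 [ 486.52728931 -162.99482906   25.5       ] [ 480.96113169 -147.21124262   19.5       ]
34.38297990731597 0.001896151648059074 [ 6.30029769  6.15582314 -2.23682769] 0.384006947249494 15.3583
```

View pics/top8.png

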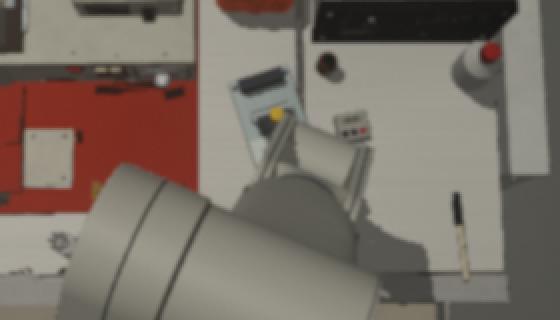

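The offset is 0.6 mm, the arm is still and the grip is firm. The visible things round the clamp are in place. Handing in.

Run:
```python
from h import *
bot.job_done(); print(bot.read_time())
```

```text
the job is handed in; nothing more can be done
the job is handed in; nothing more can be done
```

I lifted the yellow plunger fully up, pulled the blue grip out until the index was level with the red pointer, and handed in while still holding it there. No verdict was reported.

- **Plunger:** it rose 14.0 mm to its stop. After I let go, the camera depth put the knob top at 94 mm (80 mm when down). The jaw was still shut at that point.
- **Slide:** the pointer setting measured 34.4 to 34.8 mm in two views, and the grip was pulled 34.4 mm. The last wrist picture put the index 0.6 mm from the pointer; the limit is 4 mm.
- **Holding:** the fingers were gripping at 70 N with an unchanged opening, so the grip had not slipped. The arm was at rest, and about 8 N of spring pull showed on the wrist during the pull.
- **Surroundings:** the pointer tip measured the same to within about 1 mm before and after. In the last top view the timer, drop bottle, IPA bottle and marker looked undisturbed. The arm hid the blower and most of the front left, so I did not recheck the blower and swab pot there; the arm stayed well above them.
- **Time:** about 15.4 s of the 48 s had been used at hand-in. No check failed or disagreed.

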